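Pulse the food processor at the third speed

ROBOT

A 6-joint arm with a two-finger parallel gripper is mounted at the origin on the work surface. World frame = base frame: x ahead of the robot, y to its left, z up, the work surface at z = 0. Lengths are in m, angles in rad, forces in N, time in s.
With the tool pointing down it reaches from about 0.35 to 0.975 m from the base axis. Payload 4.9 kg.
Tool frame: the origin (TCP) lies midway between the tips of the shut fingers; the grasp point (between the pads) lies 19 mm behind it (manip.pinch_z is the distance from the TCP to the grasp point, in m); z points along the fingers, y is the direction in which the jaws open and shut (so a half turn about z gives the same grasp; the last joint's range is limited). The gripper opens to 85 mm and grips with 20 to 120 N. Pads are 22 mm wide; open, the fingers measure 114 mm over their backs; the gripper's body (76 mm by 85 mm) begins 54 mm behind the grasp point. The pads swing forward as they close: fully open they stand 13 mm farther back than shut.
Start: joints at [1.141, 0.053, 1.613, -0, 1.476, -0.119], TCP at [0.191, 0.595, 0.231] pointing down, gripper open.
Joint ranges: [-3.01, 3.01], [-1.01, 2.22], [0.06, 2.58], [-1.02, 4.17], [0.09, 2.62], [-3.14, 3.14]. Speed limits (rad/s): [2.57, 2.57, 3.14, 3.14, 3.14, 3.14].

INTERFACE

Orientations are given as a unit quaternion [w, x, y, z].
In Python, from plant import manip gives the robot as it stands.
- The arm moves only by the tool drive_tool, never from a script. Its argument "commands" is text: rows parted by semicolons, each of 5 numbers parted by spaces: the finger opening in mm, from 0 to 85.4, then the shift along the tool's x, y, z in units of 30 mm (1.0 is 30 mm), then the turn about the tool's z in degrees. A call has exactly 8 rows; each row shifts and turns the commanded pose from where the row before left it, along the tool's axes as they then stand; what a row does not reach is not made up. A row lasts 1/8 s, in which the tool goes at most 62.5 mm and 10.7 degrees, less where a joint would pass 70% of its speed; a pose out of reach is approached as far as the arm can. A call is refused whole if a number of a shift passes 1 or a number of a turn 10.7, either way. A call with a gripper value outside its range is refused whole. The fingers move at their own pace and stop on an object; the grip force is fixed at half the most. Time passes only in rows, so rows that do not move let the fingers close, or fill a call up. It gives the time, the measured TCP pose, the force and the opening at its end, in the units of the state.
- manip.state(): the state, without advancing time (a new reading comes with each control period).
- manip.grab_frame(name): name is "side" or "top" or "wrist"; returns the picture (400x640x3 uint8, red, green, blue); there is no depth.
- manip.camera_params(name): a dict with "fx", "fy", "cx", "cy" (pixels), "distortion" ([k1, k2, p1, p2, k3] as OpenCV has them; the pictures are not rectified), "xyz" and "orientation" of the camera in the world. Camera axes: x right, y down, z forward; pixel columns grow to the right and rows downward; lengths in m; the calibration is good to about 2 mm. A picture is of the moment at which its call begins: read the wrist's pose just before it. camera_params takes no time and is no camera call; for the wrist camera it gives the pose at the moment of the call.
- manip.job_done(): hands the job in, once; it reports no verdict.
The state is a dict: "time": time; "joint_pos": joint angles; "joint_vel": joint speeds; "joint_efforts": joint torques, N m; "tool_pos": TCP position; "tool_rot": TCP orientation; "contact_force": force on the tool from outside, world axes, zero at the start; "ft_torque": the same for the moment, N m; "gripper_width": opening from 0.0 (shut) to 1.0 (fully open).
Only numpy, scipy, OpenCV 4.12 (cv2) and the standard library are available. Lean on these libraries where they do the work, as an engineer would, in place of code of your own. Each camera call takes 0.05 s, during which the arm holds its last target. There are 200 camera calls.

TASK

Get the food processor going: press the large round key all the way down and let it come up, then do the same with the long bar key, one at a time, and leave the small square key alone. Then press the pulse dial's finger lever round clockwise, past its first two clicks to the third position at the end of its travel, and hold it there with the gripper's fingers against its return spring: finish while still holding it, do not let go. Leave the jar, dishes and other things around it where they are.

Things in the scene. Friction and masses are not known exactly. Their poses are not given: they have to be found in the camera images.
- processor: white food processor fixed to the counter, flat deck 55 mm above it. Origin on the counter, z up. Deck: x -115 to 115, y -105 to 285 mm. Keys in a row at x = -65 mm (y = -62, 0, +62 mm; which is where varies), pulse dial at x = 40, y = 0; lidded clear bowl, 126 mm across, top 151 mm above the counter, at x = 0, y = 215 mm
- dial_axis (a point): the pulse dial's vertical axis at deck height (55 mm above the counter); axes as the processor's. At rest the lever points 0.555 rad to the left (+y) of the processor's x axis; it turns clockwise seen from above, so its left (+y) face is the one to press; at the third position it points 0.555 rad to the right
- dial_lever (a point): finger lever of the pulse dial: black upright bar, 55 mm long (radial), 12 mm thick, 28 mm tall, sticking out from the round hub (54 mm across, 22 mm high). The point is in the middle of its thickness and height, 55 mm from the dial's axis, 25 mm above the deck; underside 11 mm, top 39 mm above the deck, outer end 70.5 mm from the axis. x radially outwards, z up
- pulse_dial (a joint): turn of the dial, rad, clockwise from above: 0 = rest, clicks at 0.37 (first), 0.74 (second), 1.11 (third position), end stop at 1.15. A spring returns it to 0 from everywhere when let go: 0.1 Nm at rest to 0.21 Nm at the third, 0.07 Nm more or less as it rides over each click (up to 5 N at the lever's point)
- round_key_top (a point): the large round key, 36 mm across; black plastic cap on a 50 x 54 mm white bezel on the processor's deck. The point is the centre of the cap's top, 16 mm above the deck when up; z axis up
- bar_key_top (a point): the long bar key, 46 mm along the processor's y, 15 mm along x; black plastic cap on a 50 x 54 mm white bezel on the processor's deck. The point is the centre of the cap's top, 16 mm above the deck when up; z axis up
- square_key_top (a point): the small square key, 17 x 17 mm (not to be pressed); black plastic cap on a 50 x 54 mm white bezel on the processor's deck. The point is the centre of the cap's top, 16 mm above the deck when up; z axis up
- round_key (a joint): how far the round key is down, m: 0 = up, 0.006 = fully down. Springs back up; starts to move at 1.5 N and is fully down at 5 N
- bar_key (a joint): how far the bar key is down, m: 0 = up, 0.006 = fully down. Springs back up; starts to move at 1.5 N and is fully down at 5 N
- square_key (a joint): how far the square key is down, m: 0 = up, 0.006 = fully down. Springs back up; starts to move at 1.5 N and is fully down at 5 N
- cutter: loose steel ring cutter standing on the deck, origin under its centre; leave alone
- jar: loose closed jar, 60 mm across, 85 mm tall, beside the processor, origin under its centre; leave alone
- spatula_grip (a point): loose spatula lying on the counter, the point is on its handle; leave alone
- dish0: square white dish, 130 mm, 25 mm tall, origin under its centre; leave alone
- dish1: second square white dish, as the first; leave alone
- cake0: ring cake on the first dish, 68 mm across, 22 mm tall, origin under its centre; leave alone
- cake1: ring cake on the second dish; leave alone
- beaker: grey measuring mug, 72 mm across, 85 mm tall, origin under its centre; leave alone

How it is judged:
By the outcome, as a careful person would: the job done as asked, in the order asked, and still so for the second after the job is handed in, while the arm keeps its last pose, push and grip.
It also fails if it takes over 48 s, if anything falls off the work surface, if the arm or the gripper's body presses on something with over 40 N, if the wrist force passes 120 N, or if a joint passes its speed limit or range.

## Working session

There is one attempt and no reset: what is moved stays moved. The work goes in short steps, Python scripts to look and compute and a tool call to move; the robot and the scene stay as the last step left them, time stands still between calls to the robot, and variables do not carry over. Pictures are saved under pics/ and viewed, about 8 in all and at most 12, crops included, and the job is handed in when it is done.

Besides the shell and the picture viewer there is one more tool, called after "Request:" by a JSON object that holds its "name" and its "arguments". drive_tool: Moves the arm, as the interface text tells. Its arguments: {"type":"object","properties":{"commands":{"type":"string"}},"required":["commands"]}

```bash
mkdir -p pics; python3 - <<'E'
from plant import manip
import cv2,numpy as np
print(manip.state())
for n in ("top","side","wrist"):
    print(n,manip.camera_params(n)); cv2.imwrite(f"pics/{n}0.png",manip.grab_frame(n)[:,:,::-1])
E
```

```text
{'time': 0.0, 'joint_pos': array([ 1.14098646e+00,  5.33624771e-02,  1.61433296e+00,  4.37077793e-05,
        1.47598079e+00, -1.18989334e-01]), 'joint_vel': array([-6.65943864e-04, -3.37690202e-04, -5.37648676e-05, -1.37778316e-03,
        2.48329340e-05,  5.96689124e-04]), 'joint_efforts': array([-3.39211583e-04, -3.93675399e+01, -3.70174885e+01, -1.57031764e-04,
        7.07405998e-03,  8.71844719e-06]), 'tool_pos': array([0.19086588, 0.59447813, 0.23003626]), 'tool_rot': array([-3.03231492e-04,  1.54787416e-01,  9.87947251e-01, -9.96916265e-04]), 'contact_force': array([ 0.06106393, -0.30489668,  0.25755511]), 'ft_torque': array([ 0.01971724, -0.0057557 ,  0.00145194]), 'gripper_width': 0.9958516668816659}
top {'fx': 488.6113629231273, 'fy': 488.6113629231273, 'cx': 316.49621293616195, 'cy': 196.83102050739774, 'distortion': array([0.02820916, 0.        , 0.        , 0.        , 0.        ]), 'xyz': array([ 0.40261733, -0.04724142,  1.60581048]), 'orientation': array([ 0.01740908, -0.69798736,  0.71576985, -0.01356819])}
side {'fx': 497.92945070430324, 'fy': 497.92945070430324, 'cx': 315.4106594779659, 'cy': 193.88671807780688, 'distortion': array([-0.04859722,  0.        ,  0.        ,  0.        ,  0.        ]), 'xyz': array([-0.0677548 , -0.91483079,  1.03426364]), 'orientation': array([-0.38288672,  0.88290946, -0.24813807,  0.11088796])}
wrist {'fx': 289.70658111731103, 'fy': 289.70658111731103, 'cx': 314.76783452576683, 'cy': 200.66051225499132, 'distortion': array([-0.03028478,  0.        ,  0.        ,  0.        ,  0.        ]), 'xyz': array([0.11505613, 0.61892692, 0.37253529]), 'orientation': array([0.12749307, 0.79779157, 0.58199996, 0.09246713])}
```

View pics/top0.png

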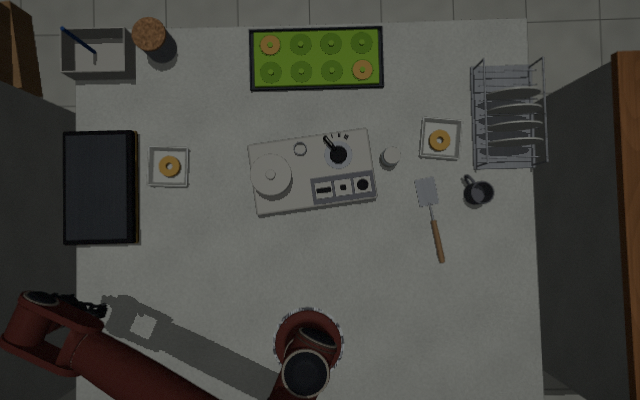

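View pics/side0.png

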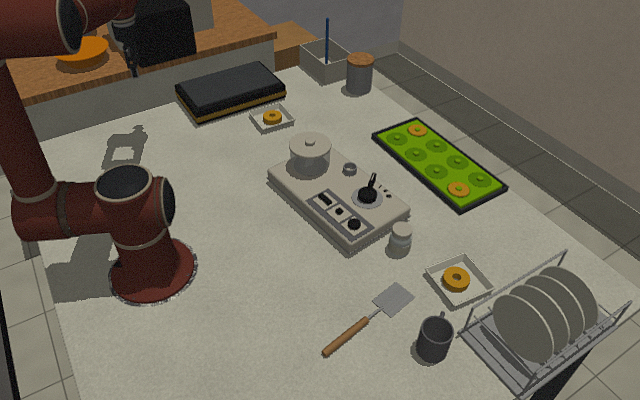

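The top view shows the processor at about (312,172): bar key (323,190), square key (343,187), round key (363,185), dial hub (338,155) with its lever pointing up-left. The robot base is at the bottom, and image up is +x.

```bash
cat > h.py <<'E'
from plant import manip
import cv2,numpy as np
from scipy.spatial.transform import Rotation as R
def ray(p,uv,z):
    K=np.array([[p['fx'],0,p['cx']],[0,p['fy'],p['cy']],[0,0,1]])
    n=cv2.undistortPoints(np.float64(uv).reshape(-1,1,2),K,p['distortion']).reshape(-1,2)
    d=R.from_quat(p['orientation'],scalar_first=True).apply(np.c_[n,np.ones(len(n))])
    return p['xyz']+d*((z-p['xyz'][2])/d[:,2])[:,None]
def proj(p,X):
    K=np.array([[p['fx'],0,p['cx']],[0,p['fy'],p['cy']],[0,0,1]])
    r=R.from_quat(p['orientation'],scalar_first=True).inv()
    return cv2.projectPoints(r.apply(np.atleast_2d(X)-p['xyz']),np.zeros(3),np.zeros(3),K,p['distortion'])[0].reshape(-1,2)
def blobs(im,box,thr,mn=15):
    x0,y0,x1,y1=box; g=cv2.cvtColor(im,cv2.COLOR_RGB2GRAY)[y0:y1,x0:x1]
    n,l,s,c=cv2.connectedComponentsWithStats((g<thr).astype(np.uint8))
    return [(c[i]+[x0,y0],s[i][4],s[i][2:4]) for i in range(1,n) if s[i][4]>mn]
E
python3 - <<'E'
from h import *
im=cv2.imread("pics/top0.png")[:,:,::-1].copy(); p=manip.camera_params("top")
for c,a,b in blobs(im,(240,125,385,220),60): print(c,a,b,ray(p,c,.071)[0])
s=cv2.imread("pics/side0.png")[:,:,::-1].copy(); q=manip.camera_params("side")
for c,a,b in blobs(s,(300,170,400,240),60): print("side",c,a,b,ray(q,c,.071)[0])
cv2.imwrite("pics/c.png",np.vstack([cv2.resize(im[120:220,240:390],None,fx=4,fy=4,interpolation=2)])[:,:,::-1])
E
```

```text
[335.48466258 151.57361963] 326 [24 29] [ 0.61138575 -0.10321998  0.071     ]
[300.58823529 143.88235294] 17 [9 6] [0.6386304  0.00629894 0.071     ]
[381.5 161.5] 40 [ 6 14] [ 0.57617951 -0.24721036  0.071     ]
[278.12643678 193.        ] 174 [37 24] [0.48511717 0.08063672 0.071     ]
[362.18627451 184.1372549 ] 102 [11 11] [ 0.50632073 -0.18440693  0.071     ]
[342.5862069  186.93103448] 29 [6 5] [ 0.49909145 -0.12257263  0.071     ]
[323.57142857 189.81428571] 70 [15  6] [ 0.49152923 -0.06254948  0.071     ]
[319.77031802 207.31095406] 283 [118  19] [ 0.43680396 -0.04920219  0.071     ]
side [367.69875776 192.78571429] 322 [19 30] [ 0.60676784 -0.11103139  0.071     ]
side [324.33333333 198.49382716] 81 [14 12] [ 0.48854432 -0.06701493  0.071     ]
side [338.84210526 210.94736842] 38 [7 7] [ 0.49608884 -0.12941145  0.071     ]
side [353.81512605 223.78151261] 119 [13 11] [ 0.50352307 -0.19052218  0.071     ]
```

View pics/c.png

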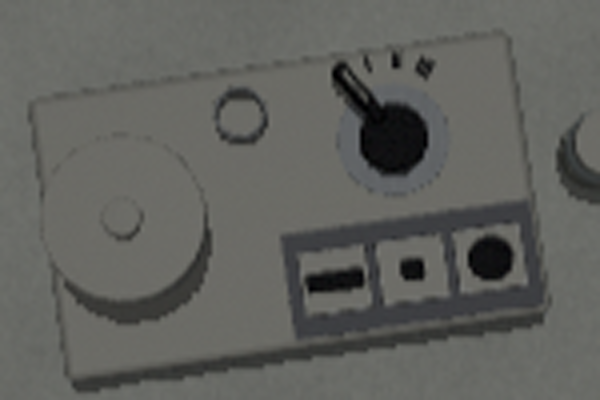

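Request:
{"name": "drive_tool", "arguments": {"commands": "0 0 0 0 -8.3;0 0 0 0 -8.3;0 0 0 0 -8.2;0 -0.25 -1 0 0;0 -0.25 -1 0 0;0 -0.25 -1 0 0;0 -0.25 -1 0 0;0 -0.25 -1 0 0"}}

```text
time: 1.15
tool_pos: [0.2467, 0.4496, 0.2309]
tool_rot: [-0.0, -0.061, 0.998, -0.0]
contact_force: [0.5, 0.3, -0.1]
gripper_width: -0.001
```

Request:
{"name": "drive_tool", "arguments": {"commands": "0 -0.25 -1 0 0;0 -0.25 -1 0 0;0 -0.25 -1 0 0;0 -0.25 -1 0 0;0 -0.25 -1 0 0;0 -0.25 -1 0 0;0 -0.25 -1 0 0;0 -0.25 -1 0 0"}}

```text
time: 2.15
tool_pos: [0.3354, 0.2188, 0.231]
tool_rot: [-0.0, -0.061, 0.998, -0.0]
contact_force: [-0.2, -0.1, -0.3]
gripper_width: 0.0
```

Request:
{"name": "drive_tool", "arguments": {"commands": "0 -0.25 -1 0 0;0 -0.25 -1 0 0;0 -0.25 -1 0 0;0 -0.25 -1 0 0;0 -0.25 -1 0 0;0 -0.25 -1 0 0;0 -0.25 -1 0 0;0 0 0 0 0"}}

```text
time: 3.15
tool_pos: [0.4132, 0.0165, 0.231]
tool_rot: [-0.0, -0.059, 0.998, 0.0]
contact_force: [-0.3, -0.6, -1.4]
gripper_width: -0.0
```

```bash
python3 - <<'E'
from h import *
s=manip.state(); print(s['time'],s['tool_pos'],s['contact_force'],s['gripper_width'],R.from_quat(s['tool_rot'],scalar_first=True).as_matrix().round(3))
p=manip.camera_params("wrist"); im=manip.grab_frame("wrist"); print(p['xyz'])
cv2.imwrite("pics/w1.png",im[:,:,::-1])
for c,a,b in blobs(im,(0,0,640,400),60,60): print(c.round(1),a,b,ray(p,c,.071)[0].round(4))
print(proj(p,s['tool_pos']))
E
```

```text
3.15 [0.41318245 0.01649269 0.23099011] [-0.33555456 -0.5933277  -1.38645053] -6.587219198446463e-05 [[-0.993 -0.119 -0.001]
 [-0.119  0.993  0.   ]
 [ 0.001  0.    -1.   ]]
[0.33406328 0.00667103 0.37337696]
[135.5 239. ] 731 [34 29] [ 0.5035 -0.1824  0.071 ]
[187.2 239.1] 230 [17 15] [ 0.4961 -0.1219  0.071 ]
[239.4 240. ] 517 [41 14] [ 0.4899 -0.0617  0.071 ]
[312.4 350.2] 39256 [482 156] [0.641  0.0407 0.071 ]
[ 10.7 285.4] 401 [22 36] [ 0.5901 -0.3503  0.071 ]
[624.8 354.6] 2490 [ 42 107] [0.6076 0.4811 0.071 ]
[[315.05174423 257.60015212]]
```

View pics/w1.png

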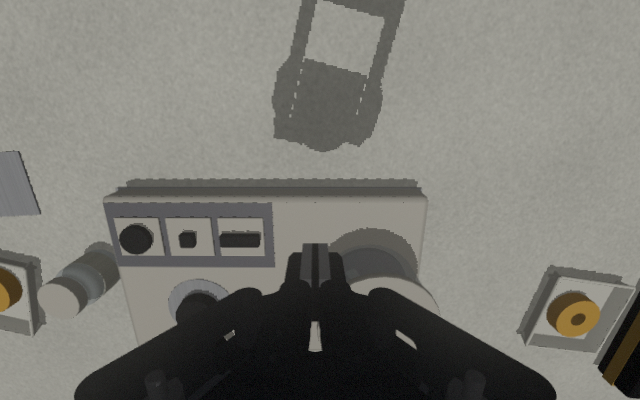

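The wrist view shows round key (135,239), square (187,239) and bar (239,240). Their positions agree with the top view to about 3 mm, with the 62 mm spacing confirmed. Next I'll go above the round key.

Request:
{"name": "drive_tool", "arguments": {"commands": "0 -0.3 -1 0 0;0 -0.3 -1 0 0;0 -0.3 -1 0 0;0 -0.3 -1 0.3 0;0 -0.3 -1 0.6 0;0 -0.3 -1 0.6 0;0 -0.4 -1 0.5 0;0 0 0 0 0"}}

```text
time: 4.2
tool_pos: [0.5037, -0.1824, 0.1695]
tool_rot: [-0.002, -0.061, 0.998, 0.001]
contact_force: [-0.2, 0.7, -0.1]
gripper_width: 0.001
```

```bash
python3 - <<'E'
from h import *
s=manip.state(); print(s['time'],s['tool_pos'],s['contact_force'])
p=manip.camera_params("wrist"); im=manip.grab_frame("wrist")
cv2.imwrite("pics/w2.png",im[:,:,::-1])
for c,a,b in blobs(im,(0,0,640,400),60,60): print(c.round(1),a,b,ray(p,c,.071)[0].round(4))
print(proj(p,s['tool_pos']))
E
```

```text
4.2 [ 0.50374834 -0.18239181  0.16948485] [-0.22472655  0.7438452  -0.11806455]
[88.9 21.1] 157 [11 43] [ 0.383  -0.3668  0.071 ]
[  1.9 121. ] 151 [ 6 36] [ 0.4648 -0.449   0.071 ]
[334.3 162.4] 237 [41 20] [ 0.4671 -0.1702  0.071 ]
[310.2 202.8] 1198 [39 39] [ 0.5051 -0.1861  0.071 ]
[379.2 202.9] 362 [20 19] [ 0.4979 -0.1259  0.071 ]
[447.5 203. ] 877 [54 17] [ 0.4907 -0.0656  0.071 ]
[  6.3 274.4] 202 [17 67] [ 0.6159 -0.4768  0.071 ]
[316.5 350. ] 38843 [482 156] [ 0.6679 -0.1602  0.071 ]
[[315.04569353 257.5587809 ]]
```

View pics/w2.png

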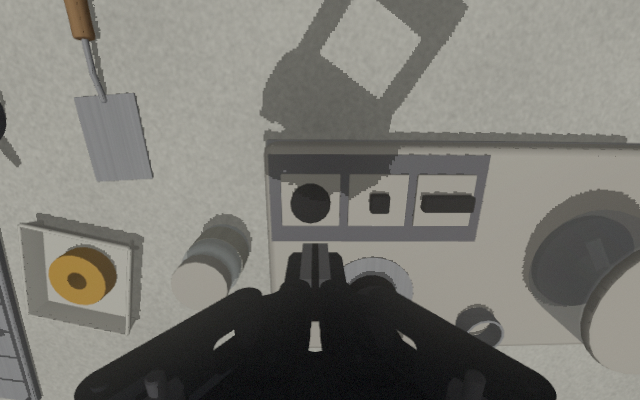

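Close-up: round key at (310,203) → (0.505,-0.186), square at (379,203), bar at (447,203) → (0.491,-0.066). The fingertips need about 4 mm in -y. Descending to just above the cap.

Request:
{"name": "drive_tool", "arguments": {"commands": "0 0 -0.12 0.6 0;0 0 0 0.8 0;0 0 0 0.8 0;0 0 0 0.6 0;0 0 0 0.3 0;0 0 0 0.08 0;0 0 0 0.08 0;0 0 0 0 0"}}

```text
time: 5.25
tool_pos: [0.505, -0.1864, 0.0741]
tool_rot: [0.0, -0.061, 0.998, -0.0]
contact_force: [-0.5, -0.0, -0.3]
gripper_width: 0.001
```

Request:
{"name": "drive_tool", "arguments": {"commands": "0 0 0 0.04 0;0 0 0 0.04 0;0 0 0 0.04 0;0 0 0 0.04 0;0 0 0 0.03 0;0 0 0 0 0;0 0 0 0 0;0 0 0 0 0"}}

```text
time: 6.25
tool_pos: [0.5047, -0.1863, 0.068]
tool_rot: [0.0, -0.061, 0.998, -0.0]
contact_force: [-0.3, 0.1, 2.4]
gripper_width: 0.003
```

Request:
{"name": "drive_tool", "arguments": {"commands": "0 0 0 0.04 0;0 0 0 0.04 0;0 0 0 0.04 0;0 0 0 0.02 0;0 0 0 0 0;0 0 0 0 0;0 0 0 0 0;0 0 0 0 0"}}

```text
time: 7.25
tool_pos: [0.5048, -0.1863, 0.065]
tool_rot: [-0.0, -0.061, 0.998, -0.0]
contact_force: [-4.6, 2.3, 12.3]
gripper_width: -0.001
```

Request:
{"name": "drive_tool", "arguments": {"commands": "0 0 0 -0.2 0;0 0 0 -0.3 0;0 0 0 -0.7 0;0 0 0.8 0 0;0 0 0.9 0 0;0 0 0.9 0 0;0 0 0.9 0 0;0 0 0.55 0 0"}}

```text
time: 8.25
tool_pos: [0.4891, -0.0644, 0.0991]
tool_rot: [-0.001, -0.061, 0.998, 0.0]
contact_force: [-0.0, 0.3, 0.7]
gripper_width: 0.001
```

Request:
{"name": "drive_tool", "arguments": {"commands": "0 0 0 0 0;0 0 0 0.4 0;0 0 0 0.3 0;0 0 0 0.15 0;0 0 0 0.05 0;0 0 0 0 0;0 0 0 0 0;0 0 0 0 0"}}

```text
time: 9.25
tool_pos: [0.49, -0.0657, 0.073]
tool_rot: [0.0, -0.061, 0.998, -0.0]
contact_force: [-0.8, -0.4, 0.2]
gripper_width: 0.005
```

```bash
python3 - <<'E'
from h import *
s=manip.state(); print(s['time'],s['tool_pos'],s['contact_force'])
p=manip.camera_params("wrist"); im=manip.grab_frame("wrist")
cv2.imwrite("pics/w3.png",im[:,:,::-1])
for c,a,b in blobs(im,(100,100,540,260),60,60): print(c.round(1),a,b,ray(p,c,.071)[0].round(4))
E
```

```text
9.25 [ 0.49001813 -0.06567186  0.07296036] [-0.84305878 -0.36570435  0.24203032]
[117.8 244. ] 1223 [42 35] [ 0.4966 -0.1761  0.071 ]
[212.1 249.8] 620 [33 20] [ 0.4934 -0.1231  0.071 ]
[320.6 250.3] 1103 [80 18] [ 0.4862 -0.063   0.071 ]
```

View pics/w3.png

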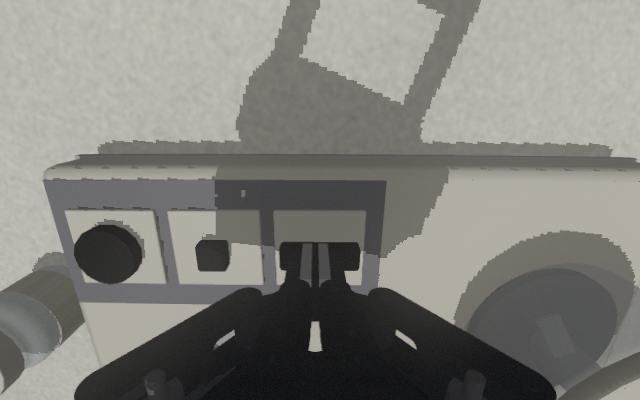

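The fingers (centre 315,255) are right over the bar key (280–360, 255), and the round key is back up. Pressing.

Request:
{"name": "drive_tool", "arguments": {"commands": "0 0 0 0.05 0;0 0 0 0.05 0;0 0 0 0.05 0;0 0 0 0.05 0;0 0 0 0.05 0;0 0 0 0.04 0;0 0 0 0.02 0;0 0 0 0 0"}}

```text
time: 10.3
tool_pos: [0.49, -0.0657, 0.0649]
tool_rot: [-0.0, -0.061, 0.998, 0.0]
contact_force: [-5.7, 1.0, 12.2]
gripper_width: -0.003
```

Request:
{"name": "drive_tool", "arguments": {"commands": "0 0 0 0 0;0 0 0 0 0;0 0 0 0 0;0 0 0 0 0;0 0 0 0 0;0 0 0 0 0;0 0 0 0 0;0 0 0 0 0"}}

```text
time: 11.3
tool_pos: [0.49, -0.0657, 0.0649]
tool_rot: [-0.0, -0.061, 0.998, -0.0]
contact_force: [-5.6, 1.8, 11.7]
gripper_width: 0.001
```

Request:
{"name": "drive_tool", "arguments": {"commands": "0 0 0 -0.2 0;0 0 0 -0.4 0;0 0 0 -0.7 0;0 0 0 -0.7 0;0 -0.8 0 0 0;0 -0.9 0 0 0;0 -0.9 0 0 0;0 -0.9 0 0 0"}}

```text
time: 12.3
tool_pos: [0.5946, -0.0527, 0.1231]
tool_rot: [-0.0, -0.061, 0.998, 0.0]
contact_force: [-0.5, 0.6, 0.4]
gripper_width: 0.003
```

Request:
{"name": "drive_tool", "arguments": {"commands": "0 -0.7 -0.1 0 0;0 -0.4 0 0 0;0 0 0 0 -8;0 0 0 0 -8;0 0 0 0 -8;0 0 0 0 -7.8;0 0 0 0 0;0 0 0 0 0"}}

```text
time: 13.3
tool_pos: [0.6269, -0.0518, 0.1232]
tool_rot: [-0.0, -0.331, 0.944, 0.0]
contact_force: [1.0, -0.9, -0.1]
gripper_width: 0.001
```

```bash
python3 - <<'E'
from h import *
s=manip.state(); print(s['time'],s['tool_pos'],s['contact_force'])
A=np.array([.602,-.1134,.077]);u=np.array([np.cos(.674),np.sin(.674),0])
ims=[]
for n in("top","side"):
    p=manip.camera_params(n); im=manip.grab_frame(n)[:,:,::-1].copy()
    pts=[A,A+.0705*u+[0,0,.017],s['tool_pos']]
    q=proj(p,np.array(pts)); c=q[0].astype(int); print(n,q.round(1))
    for k,col in zip(q,((0,0,255),(0,255,0),(255,0,0))): im[int(round(k[1])),int(round(k[0]))]=col
    ims.append(cv2.resize(im[c[1]-45:c[1]+45,c[0]-65:c[0]+65],None,fx=6,fy=6,interpolation=0)[:300] if 0 else cv2.resize(im[c[1]-45:c[1]+45,c[0]-60:c[0]+60],None,fx=3.3,fy=5,interpolation=0))
cv2.imwrite("pics/d.png",np.hstack(ims))
E
```

```text
13.3 [ 0.62689367 -0.05176264  0.12323913] [ 0.98348229 -0.90372031 -0.12701017]
top [[338.9 154.2]
 [324.5 136.2]
 [319.  144.6]]
side [[367.  192.3]
 [373.9 172.5]
 [362.6 164.9]]
```

View pics/d.png

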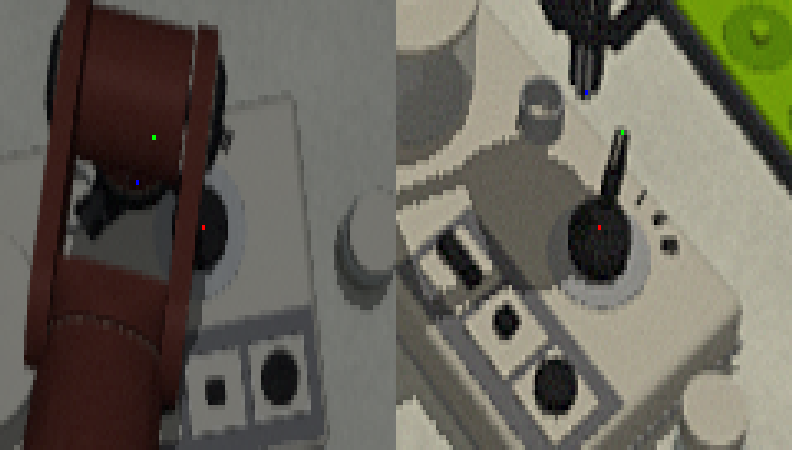

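The side view shows the projected axis and lever end landing on the real hub and lever end. The fingers are clear of the lever, between it and the ring cutter. Descending.

Request:
{"name": "drive_tool", "arguments": {"commands": "0 0 0 0.3 0;0 0 0 0.3 0;0 0 0 0.3 0;0 0 0 0.3 0;0 0 0 0.3 0;0 0 0 0.2 0;0 0 0 0.1 0;0 0 0 0 0"}}

```text
time: 14.4
tool_pos: [0.6271, -0.0518, 0.0692]
tool_rot: [-0.0, -0.332, 0.943, 0.0]
contact_force: [0.1, -0.3, 0.3]
gripper_width: -0.002
```

Request:
{"name": "drive_tool", "arguments": {"commands": "0 0 -0.07 0 0;0 0 -0.07 0 0;0 0 -0.07 0 0;0 0 -0.07 0 0;0 0 -0.07 0 0;0 0 0 0 0;0 0 0 0 0;0 0 0 0 0"}}

```text
time: 15.4
tool_pos: [0.6336, -0.0599, 0.0692]
tool_rot: [-0.0, -0.332, 0.943, 0.0]
contact_force: [-0.2, 0.7, -0.3]
gripper_width: 0.001
```

Request:
{"name": "drive_tool", "arguments": {"commands": "0 0 -0.05 0 0;0 -0.05 -0.17 0 5;0 -0.05 -0.17 0 5;0 -0.05 -0.17 0 5;0 -0.05 -0.17 0 5;0 -0.05 -0.17 0 5;0 -0.05 -0.17 0 5;0 0 0 0 0"}}

```text
time: 16.4
tool_pos: [0.656, -0.0838, 0.0692]
tool_rot: [-0.0, -0.077, 0.997, 0.001]
contact_force: [-0.7, 3.8, 0.3]
gripper_width: 0.001
```

```bash
cat >> h.py <<'E'
def rep():
    s=manip.state(); m=R.from_quat(s['tool_rot'],scalar_first=True).as_matrix()
    u=-m[:2,0]/np.linalg.norm(m[:2,0]); n=np.array([-u[1],u[0]]); r=s['tool_pos'][:2]-[.602,-.1134]
    f=s['contact_force'][:2]
    print("t",s['time'],"turn",.674-np.arctan2(u[1],u[0]),"u,n mm",1e3*r@u,1e3*r@n,"F u,n",f@u,f@n,s['contact_force'][2],"vec",r,u)
E
python3 -c "from h import *;rep()"
```

```text
t 16.4 turn 0.5196472389145506 u,n mm 57.91627932549039 20.98428851799232 F u,n -0.07839659106673053 3.847884666220128 0.260266767281215 vec [0.05400159 0.02963889] [0.98811124 0.15374059]
```

Request:
{"name": "drive_tool", "arguments": {"commands": "0 -0.05 -0.17 0 5;0 -0.05 -0.17 0 5;0 -0.05 -0.17 0 5;0 -0.05 -0.17 0 5;0 -0.05 -0.17 0 5;0 -0.05 -0.17 0 5;0 0 0 0 0;0 0 0 0 0"}}

```text
time: 17.4
tool_pos: [0.6629, -0.1147, 0.0692]
tool_rot: [-0.0, 0.183, 0.983, 0.0]
contact_force: [1.1, 4.0, -0.3]
gripper_width: 0.0
```

```bash
python3 -c "from h import *;rep()"
```

```text
t 17.4 turn 1.042170051900587 u,n mm 57.280393283874695 20.74944099383212 F u,n -0.3669387379257351 4.125546727827279 -0.2732278747683283 vec [ 0.0609098  -0.00125674] [ 0.93298752 -0.35990872]
```

Request:
{"name": "drive_tool", "arguments": {"commands": "0 -0.02 -0.07 0 2;0 -0.02 -0.07 0 2;0 -0.01 -0.07 0 1.5;0 0 0 0 0;0 0 0 0 0;0 0 0 0 0;0 0 0 0 0;0 0 0 0 0"}}

```text
time: 18.4
tool_pos: [0.6624, -0.1203, 0.0693]
tool_rot: [0.0, 0.231, 0.973, 0.001]
contact_force: [3.5, 7.4, -1.0]
gripper_width: -0.001
```

```bash
python3 -c "from h import *;rep()"
```

```text
t 18.4 turn 1.1407574244667122 u,n mm 57.05427711292907 20.996990441111897 F u,n -0.17341276621863713 8.230493513566818 -0.9962867497587078 vec [ 0.0603998  -0.00692303] [ 0.89303212 -0.44999293]
```

Request:
{"name": "drive_tool", "arguments": {"commands": "0 0 -0.02 0 0;0 0 -0.02 0 0;0 0 0 0 0;0 0 0 0 0;0 0 0 0 0;0 0 0 0 0;0 0 0 0 0;0 0 0 0 0"}}

```text
time: 19.4
tool_pos: [0.6623, -0.1204, 0.0694]
tool_rot: [0.001, 0.231, 0.973, 0.002]
contact_force: [4.6, 9.9, -1.2]
gripper_width: 0.001
```

```bash
python3 - <<'E'
from h import *
rep()
A=np.array([.602,-.1134,.094]);a=.119-.555;u=np.array([np.cos(a),np.sin(a),0])
p=manip.camera_params("side"); im=manip.grab_frame("side")[:,:,::-1].copy()
q=proj(p,np.array([A-[0,0,.017],A+.0705*u])); print(q.round(1))
k=q[1].round().astype(int); im[k[1],k[0]]=(0,255,0)
a=cv2.resize(im[140:250,290:440],None,fx=4,fy=4,interpolation=0)
w=manip.grab_frame("wrist")[:,:,::-1]; 
cv2.imwrite("pics/e.png",a); cv2.imwrite("pics/e2.png",w)
E
```

```text
t 19.4 turn 1.140631436193586 u,n mm 57.02845105465594 20.88669550565995 F u,n -0.35880928178014765 10.87969301086534 -1.1964041670667513 vec [ 0.06032799 -0.00700231] [ 0.8930888  -0.44988042]
[[367.  192.3]
 [392.  186.1]]
```

View pics/e.png

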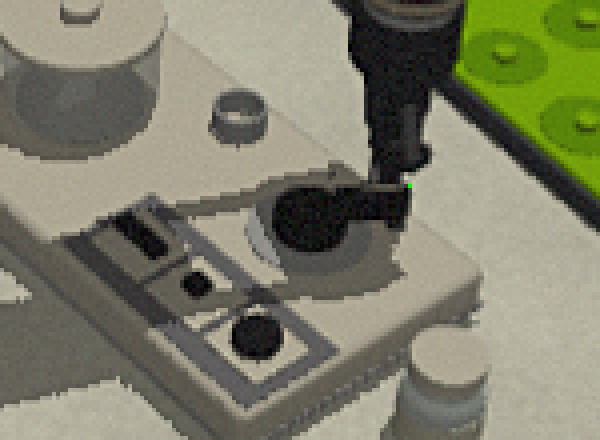

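View pics/e2.png

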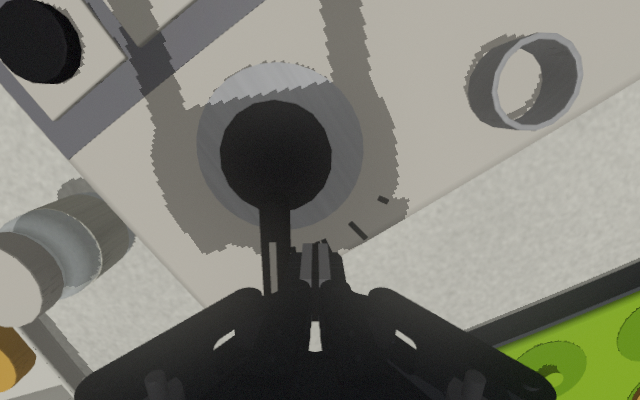

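The side view shows the lever end (410,186 in the crop) at the third-position prediction, and all the keys up. The wrist view shows the fingers against its left face. Commanding 1.2 mm more moved it only 0.1 mm while the force rose from 8 to 11 N, so it is at the end stop.

```bash
python3 -c "
from plant import manip
print(manip.job_done())"
```

```text
the job is handed in; nothing more can be done
None
```

I pressed the round key and then the bar key, turned the pulse dial to its third position, and handed the job in at about 19.5 s with the fingers still holding it.

- **Keys:** each was pressed until the fingertip was about 6 mm down with about 12 N on it, well past the 5 N needed. Both came back up. The square key was not touched.
- **Dial:** the shut fingers are against the lever's left face with about 11 N. Pushing 1.2 mm further moved it only 0.1 mm while the force rose from 8 to 11 N, so it is at the end stop. The tool had turned about 1.14 rad, and in the last side view the lever's end matches the predicted third position.
- **Surroundings:** the arm felt no contact with anything else, and the jar, cutter and bowl look untouched in the last pictures. I did not measure their positions before and after.
- **Disagreements:** the top and side cameras differed by up to about 8 mm on the key positions, so I used a close wrist view instead. The press heights and the contact at the lever bore it out. No check failed.

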